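# Raise the sliding guard screen to its marker

### The arm

A 6-joint arm with a two-finger parallel gripper is mounted at the origin on the work surface. World frame = base frame: x ahead of the robot, y to its left, z up, the work surface at z = 0. Lengths are in mm, angles in rad, forces in N, time in s.
With the tool pointing down it reaches from about 400 to 925 mm from the base axis. Payload 12.5 kg.
Tool frame: the origin (TCP) lies between the finger pads; the fingertips stand 14 mm ahead of it and the grasp point (between the pads) lies 5 mm behind it; x points along the fingers, y is the direction in which the jaws open and shut, and the axes are right-handed (so a half turn about x gives the same grasp; the last joint's range is limited). The gripper opens to 95 mm and grips with 3 to 60 N. Pads are 20 mm wide; open, the fingers measure 119 mm over their backs; the gripper's body (75 mm by 180 mm) begins 59 mm behind the grasp point.
Start: joints at [-1.443, 0.491, 1.559, -0, 1.092, -0.106], TCP at [144.819, -608.007, 228.661] pointing down, gripper open.
Joint ranges: [-3.1, 3.1], [-0.84, 2.19], [0.05, 2.79], [-1.13, 4.28], [0.06, 2.93], [-2.69, 2.69]. Speed limits (rad/s): [2.22, 2.22, 2.79, 3.14, 3.14, 3.14].

### API

Orientations are given as [roll, pitch, yaw] about the fixed x, y, z axes, in that order (R = Rz(yaw) Ry(pitch) Rx(roll)).
In Python, from cell import env, cams gives the robot as it stands.
- The arm moves only by the tool carry_out, never from a script. Its arguments are lists of equal length, an entry for each row: "grip": the closure, from -1 (fully open) to 1 (shut); "linear": the shift along the tool's x, y, z scaled (see below), a list of three; "turn": the turn about the tool's x scaled (see below). In form: {"grip": [grip, ...], "linear": [[tx, ty, tz], ...], "turn": [turn, ...]}. A call has 1 to 5 rows; each row shifts and turns the commanded pose from where the row before left it, along the tool's axes as they then stand; what a row does not reach is not made up. The controller multiplies each number of a shift by 0.5 m and each number of a turn by 180 degrees. A row lasts 1/10 s, in which the tool goes at most 50 mm and 8.59 degrees, less where a joint would pass 70% of its speed; a pose out of reach is approached as far as the arm can. A call with a number of a shift or a turn outside -1 to 1 is refused whole. A call with a gripper value outside its range is refused whole. The fingers move at their own pace and stop on an object; the grip force is fixed at half the most. Time passes only in rows, so rows that do not move let the fingers close. It gives the time, the measured TCP pose, the force and the opening at its end, in the units of the state.
- env.state(): the state, without advancing time (a new reading comes with each control period).
- cams.read_camera(name): name is "side" or "top" or "wrist"; returns the picture (384x512x3 uint8, blue, green, red); there is no depth.
- cams.camera_info(name): a dict with "fx", "fy", "cx", "cy" (pixels), "view" (4x4, takes a point from world to camera coordinates). Camera axes: x right, y down, z forward; pixel columns grow to the right and rows downward; lengths in mm; the calibration is good to about 2 mm. The wrist camera is an equidistant fisheye: a pixel r from the principal point sees the ray r / f radians off the axis. A picture is of the moment at which its call begins: read the wrist's pose just before it. camera_info takes no time and is no camera call; for the wrist camera it gives the pose at the moment of the call.
- env.job_done(): hands the job in, once; it reports no verdict.
The state is a dict: "t": time; "joints": joint angles; "qvel": joint speeds; "tau": joint torques, N m; "eef_pos": TCP position; "tcp_rot": TCP orientation; "ft_force": force on the tool from outside, world axes, zero at the start; "moment": the same for the moment, N m; "opening": opening from 0.0 (shut) to 1.0 (fully open).
Only numpy, scipy, OpenCV 4.12 (cv2) and the standard library are available. Lean on these libraries where they do the work, as an engineer would, in place of code of your own. Each camera call takes 0.05 s, during which the arm holds its last target. There are 200 camera calls.

### The job

Push the guard's clear sliding screen up from beneath its projecting lip until the lip's front edge is level with the tip of the pointer clamped on the post, then take the hand away and leave the screen standing there. Push only: do not pinch the lip, do not shift the pointer, and leave the loose parts on the bench where they are.

Things in the scene. Friction and masses are not known exactly. Their poses are not given: they have to be found in the camera images.
- guard: Fixed green bench guard: two posts 40 x 30 mm, 310 mm between centres, leaning back 42 degrees, a 20 mm high sill, a fixture 160 to 280 mm behind it (105 mm high). Origin: on the bench midway between the front feet. x level, front to back; y level along the lip, left as seen from the front; z up. Screen and pointer slide along (0.669, 0, 0.743) of this frame.
- sash (a joint): How far the screen has slid up along the posts, m: 0 at the bottom, 0.24 at the top stop. Hidden counterweights balance it: it stays wherever it is left and takes 3 to 4 N along the slope to move either way. It may be pushed back down if it went too far. The solids sash_c0 and sash_c1 are the lower and the upper half of the lip's thickness.
- lip_front (a point): Middle of the lip's front edge (mid-length, mid-thickness). The lip: a flat aluminium ledge on the screen's bottom edge, 220 mm long, 8 mm thick, standing 45 mm out from the clear pane to the front and up, along (-0.743, 0, 0.669) of the guard. Below its underside is open space down to the sill. Axes: y along the lip, z up the slope, x square to the pane, to the back and down.
- lip_end (a point): Point on the lip's front edge at its right-hand end (towards -y of the guard), mid-thickness, 110 mm from lip_front.
- mark_tip (a point): Tip of the pointer: a brass cone 33 mm long pointing along +y of the guard at the lip's right-hand end, on a steel clip 40 mm wide on the front of the right-hand post. With the screen at the marked height the tip is 8 mm beyond lip_end, in line with the lip's front edge. Axes as lip_front: z up the slope.
- flange: Loose flat steel ring, 80 mm across, 40 mm hole, 10 mm thick, lying on the bench in front of the guard; origin at the centre of its underside. Leave alone.
- piston: Loose small steel piston, 40 mm across and 58 mm tall with a groove and a narrower top, standing in front of the left post; origin at the centre of its underside. Leave alone.
- block: Loose dark steel block, 60 x 50 x 45 mm high, on the bench to the right of the right post's foot; origin at the centre of its underside. Leave alone.
- driver: Loose screwdriver with a brown wooden handle, 200 mm long, 26 mm across the handle, lying to the left of the guard; origin under its middle. Leave alone.

How it is judged (in metres and radians):
On the way:
1. the screen is being pushed up by the fingers against the underside of its lip, at least 40 mm above its start (distance of lip_front from where it was at the start of the episode above 0.04 m and contact force between the fingers and sash_c0 above 0.5 N), for 0.1 s.
At the end, for the whole second after the job is handed in: The lip's front edge is within 8 mm of the pointer's tip, measured up or down the slope, and the screen stands still (z of lip_end in the frame of mark_tip between -0.008 and 0.008 m and velocity of joint sash between -0.005 and 0.005 m/s); the robot touches nothing.
It fails at once if the lip is pinched: its underside and its upper face pressed by the fingers at the same time (contact force between the fingers and sash_c0 above 2 N and contact force between the fingers and sash_c1 above 2 N).
It fails at once if the pointer is shifted by more than 6 mm (distance of mark_tip from where it was at the start of the episode above 0.006 m).
It fails at once if a loose part is lifted or shifted by more than 20 mm (distance of any of flange, piston, block, driver from where it was at the start of the episode above 0.02 m).
It also fails if it takes over 48 s, if anything falls off the work surface, if the arm or the gripper's body presses on something with over 40 N, if the wrist force passes 120 N, or if a joint passes its speed limit or range.

## Working session

There is one attempt and no reset: what is moved stays moved. The work goes in short steps, Python scripts to look and compute and a tool call to move; the robot and the scene stay as the last step left them, time stands still between calls to the robot, and variables do not carry over. Pictures are saved under pics/ and viewed, about 8 in all and at most 12, crops included, and the job is handed in when it is done.

Besides the shell and the picture viewer there is one more tool, called as name(argument=value, ...) on one line, values as JSON. carry_out: Moves the arm, as the interface text tells. Shifts and turns lie within -1 to 1; 1 stands for 0.5 m of shift or 180 degrees of turn. Its arguments: {"type":"object","properties":{"grip":{"type":"array"},"linear":{"type":"array"},"turn":{"type":"array"}},"required":["grip","linear","turn"]}

```bash
mkdir -p pics
python3 - <<'E'
from cell import env,cams
import cv2,numpy as np
s=env.state();print({k:np.round(v,3) for k,v in s.items()})
for n in("side","top"):
    cv2.imwrite(f"pics/{n}0.png",cams.read_camera(n)); i=cams.camera_info(n); print(n,{k:np.round(v,3).tolist() for k,v in i.items()})
a=[cv2.imread(f"pics/{n}0.png") for n in("side","top")]
for n,p in zip(("side","top"),a): cv2.imwrite(f"pics/{n}0b.png",cv2.resize(p,(800,600),interpolation=cv2.INTER_CUBIC))
E
```

```text
{'t': np.float64(0.0), 'joints': array([-1.443,  0.492,  1.559, -0.   ,  1.092, -0.106]), 'qvel': array([-0.   , -0.001,  0.   , -0.001, -0.001, -0.001]), 'tau': array([-2.0000e-03, -6.1265e+01, -2.5819e+01,  6.9000e-02,  4.8000e-02,
       -0.0000e+00]), 'eef_pos': array([ 144.781, -607.775,  228.046]), 'tcp_rot': array([-1.664,  1.57 ,  1.712]), 'ft_force': array([-0.053,  0.483, -0.051]), 'moment': array([ 0.014,  0.002, -0.037]), 'opening': np.float64(1.003)}
side {'fx': 489.19, 'fy': 489.19, 'cx': 252.375, 'cy': 190.164, 'view': [[-0.877, -0.48, -0.024, 505.523], [-0.218, 0.443, -0.87, 163.149], [0.428, -0.757, -0.493, 946.11], [0.0, 0.0, 0.0, 1.0]]}
top {'fx': 387.757, 'fy': 387.757, 'cx': 250.042, 'cy': 189.582, 'view': [[-0.009, -1.0, -0.022, 74.492], [-0.997, 0.01, -0.07, 509.838], [0.071, 0.021, -0.997, 1081.276], [0.0, 0.0, 0.0, 1.0]]}
```

View pics/side0b.png

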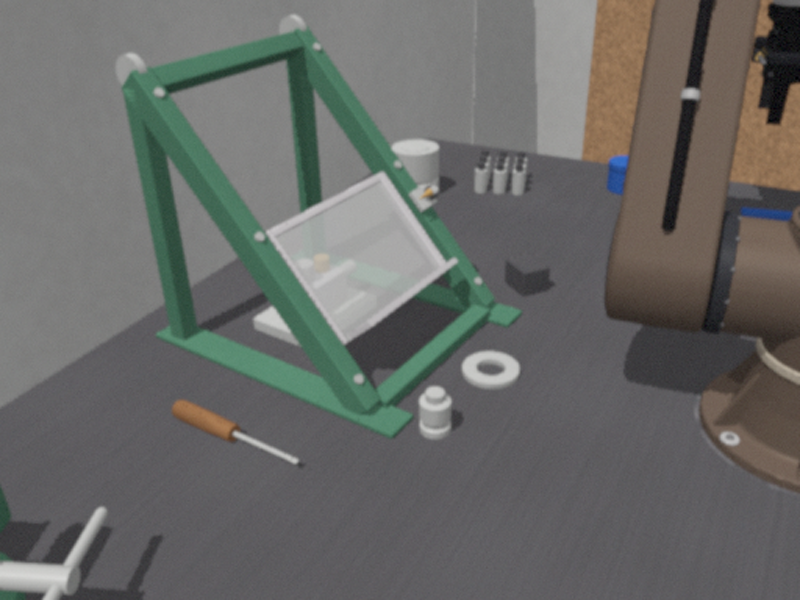

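View pics/top0b.png

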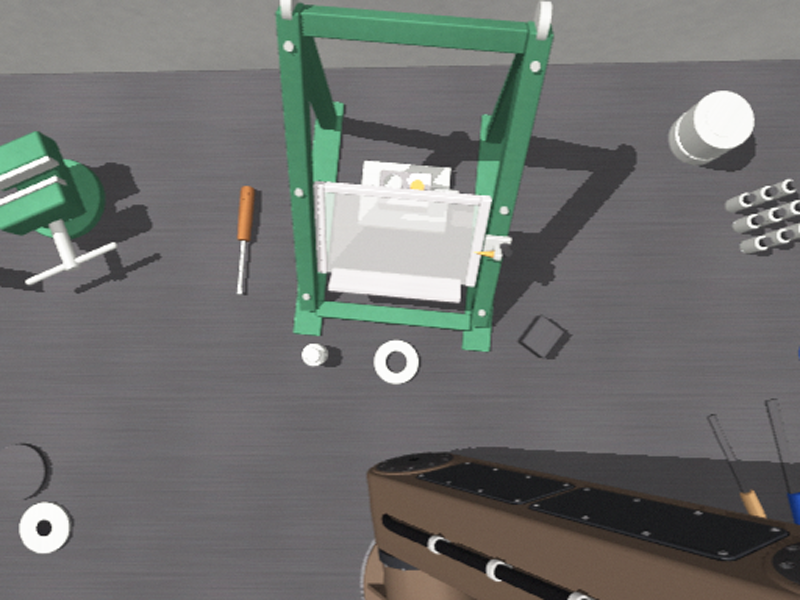

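The side view shows the lip's front edge from about (347,338) to (457,262) and the pointer near (425,193). In the top view the front edge runs from (329,292) to (461,302), with the pointer tip near (476,253). I'll zoom in on both.

Run:
```python
import cv2,numpy as np
a=cv2.imread("pics/side0.png")[105:225,205:305]; b=cv2.imread("pics/top0.png")[145:205,200:335]
A=cv2.resize(a,None,fx=5,fy=5,interpolation=cv2.INTER_CUBIC)
cv2.imwrite("pics/za.png",A)
B=cv2.resize(b,None,fx=5.9,fy=5.9,interpolation=cv2.INTER_CUBIC);cv2.imwrite("pics/zb.png",B);print(A.shape,B.shape)
```

```text
(600, 500, 3) (354, 796, 3)
```

View pics/za.png

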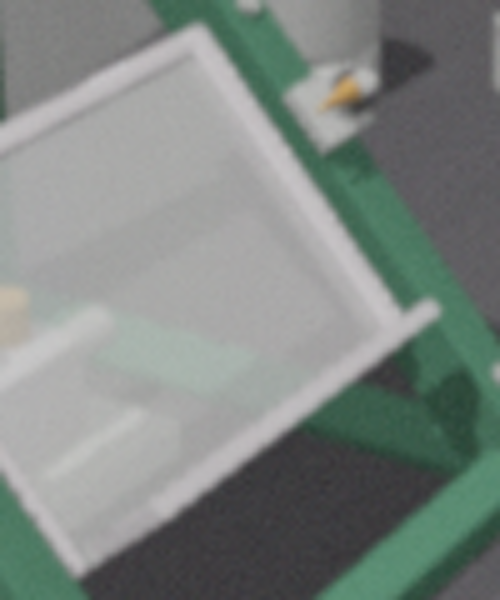

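View pics/zb.png

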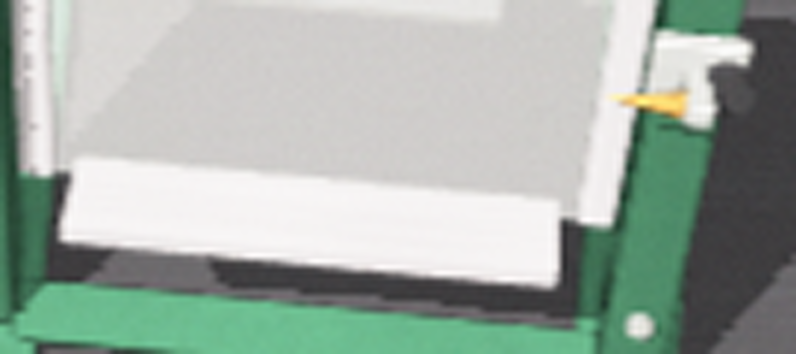

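Crop readings, in raw pixels:

| Point | Side | Top |
|---|---|---|
| Lip end, right | (292.4,166.6) | (294.4,193) |
| Lip front-left | ≈(237,207) | (210.2,185.8) |
| Pointer tip | (268.6,126.6) | (304.1,161.9) |

```bash
cat > h.py <<'E'
import numpy as np,cv2
from cell import env,cams
def P(n):
    i=cams.camera_info(n);K=np.array([[i["fx"],0,i["cx"]],[0,i["fy"],i["cy"]],[0,0,1]]);return K@np.array(i["view"])[:3]
def tri(a,b):
    X=cv2.triangulatePoints(P("side"),P("top"),np.array(a,float).reshape(2,1),np.array(b,float).reshape(2,1))[:,0];X=X[:3]/X[3]
    r=[np.round((lambda q:q[:2]/q[2])(P(n)@np.append(X,1))-u,1) for n,u in(("side",a),("top",b))];return X,r
E
python3 - <<'E'
from h import *
R,r=tri((292.4,166.6),(294.4,193));L,l=tri((237,207),(210.2,185.5));T,t=tri((268.6,126.6),(304.1,161.9))
print(R,r,L,l,T,t,np.linalg.norm(L-R))
y=(L-R);y[2]=0;y/=np.linalg.norm(y);x=np.array([y[1],-y[0],0]);z=np.array([0,0,1])
G=np.c_[x,y,z];print("yaw",np.arctan2(x[1],x[0]))
d=G.T@(T-R);print("T-R in guard",d,"slope",d@[.669,0,.743],"normal",d@[.743,0,-.669])
i=cams.camera_info("wrist");print(i)
E
```

```text
[493.85535551 -48.31477468 102.40843558] [array([-0.2, -0. ]), array([0.1, 0.2])] [515.4584916  171.53755    106.60166887] [array([-0.2, -0. ]), array([0.1, 0.3])] [564.07622105 -65.26121966 184.08258905] [array([-0.1, -0. ]), array([0.1, 0.2])] 220.9509523865455
yaw -0.09794759730524127
T-R in guard [71.54150546 -9.99824735 81.67415347] slope 108.54516318228822 normal -1.4846701119342272
{'fx': 297.3186396354542, 'fy': 297.3186396354542, 'cx': 255.97176079507773, 'cy': 188.38052922203605, 'view': array([[ 2.31363587e-01, -9.72866634e-01, -1.18414013e-03,
        -6.23467587e+02],
       [-9.45444176e-01, -2.25128701e-01,  2.35483284e-01,
        -2.63336387e+01],
       [-2.29360414e-01, -5.33627191e-02, -9.71877678e-01,
         3.89385769e+02],
       [ 0.00000000e+00,  0.00000000e+00,  0.00000000e+00,
         1.00000000e+00]])}
```

```bash
cat >> h.py <<'E'
from scipy.spatial.transform import Rotation as Ro
yaw=-0.098;gx=np.array([np.cos(yaw),np.sin(yaw),0]);gy=np.array([-gx[1],gx[0],0]);gz=np.array([0,0,1.])
M=np.array([504.7,61.6,104.5]); U=.669*gx+.743*gz
def st():
    s=env.state();return s,np.array(s["eef_pos"]),Ro.from_euler("xyz",s["tcp_rot"]).as_matrix()
E
python3 - <<'E'
from h import *
s,p,R=st();print(R.round(3))
for k in (1,-1):print("turn deg to align y:",np.degrees(np.arctan2((R.T@(k*gy))[2],(R.T@(k*gy))[1])))
A=M-45*gx;A[2]=106;print("A",A)
for n,q in(("via",np.array([420,-330,228])),("above",np.array([A[0],A[1],228]))):
    print(n,R.T@(q-p)/500)
E
```

```text
[[-0.     0.232 -0.973]
 [ 0.001 -0.973 -0.232]
 [-1.    -0.001 -0.   ]]
turn deg to align y: -160.98928731510304
turn deg to align y: 19.010712684896966
A [459.91591711  66.00294445 106.        ]
via [ 0.00076095 -0.41296802 -0.6641152 ]
above [ 0.00147746 -1.16493056 -0.92526319]
```

carry_out(grip=[1,1,1,1,1], linear=[[0,-0.0516,-0.083],[0,-0.0516,-0.083],[0,-0.0516,-0.083],[0,-0.0516,-0.083],[0,-0.0516,-0.083]], turn=[0,0,0,0,0])

```text
t: 0.6
eef_pos: [317.8, -432.8, 228.5]
tcp_rot: [-1.337, 1.571, 2.038]
ft_force: [0.7, -0.6, 0.3]
opening: 0.635
```

carry_out(grip=[1,1,1,1,1], linear=[[0,-0.0516,-0.083],[0,-0.0516,-0.083],[0,-0.0516,-0.083],[0,-0.094,-0.0326],[0,-0.094,-0.0326]], turn=[0,0,0,0,0])

```text
t: 1.1
eef_pos: [430.2, -229.4, 228.1]
tcp_rot: [-0.841, 1.57, 2.534]
ft_force: [0.7, 0.3, -0.0]
opening: 0.219
```

carry_out(grip=[1,1,1,1,1], linear=[[0,-0.094,-0.0326],[0,-0.094,-0.0326],[0,-0.094,-0.0326],[0,-0.094,-0.0326],[0,-0.094,-0.0326]], turn=[0,0,0,0,0])

```text
t: 1.6
eef_pos: [454.4, 18.2, 228.6]
tcp_rot: [1.137, 1.571, -1.771]
ft_force: [1.6, -0.1, 0.1]
opening: 0.005
```

carry_out(grip=[1,1,1,1,1], linear=[[0,0,0],[0,0,0],[0,0,0],[0,0,0],[0,0,0]], turn=[0.0352,0.0352,0.0352,0,0])

```text
t: 2.1
eef_pos: [454.7, 16.1, 228.5]
tcp_rot: [0.269, 1.57, -2.968]
ft_force: [-0.5, 0.5, 1.7]
opening: 0.003
```

Run:
```python
from h import *
s,p,R=st();print(p,R.round(3),s["t"],s["opening"],s["joints"],s["ft_force"])
print("align",np.degrees(np.arctan2((R.T@-gy)[2],(R.T@-gy)[1])))
A=M-45*gx;A[2]=106;print("to A",R.T@(A-p)/500, "U",R.T@U,"gx",R.T@gx)
```

```text
[454.65115828  16.1474002  228.49345037] [[-0.    -0.095 -0.996]
 [-0.    -0.996  0.095]
 [-1.     0.     0.   ]] 2.1 0.002815181217949252 [-1.09813429e-01  2.50137820e-01  1.95691631e+00 -1.12524977e-04
  9.34848877e-01  1.55589034e+00] [-0.47927867  0.49886329  1.72036659]
align 0.18101956840179242
to A [ 0.24497795 -0.10028115 -0.00111606] U [-0.74320829  0.00217745 -0.66876506] gx [-3.11397342e-04  3.15940912e-03 -9.99994961e-01]
```

carry_out(grip=[1,1,1,1,1], linear=[[0,-0.05,0],[0,-0.05,0],[0.08,0,0],[0.08,0,0],[0.05,0,0]], turn=[0,0,0,0,0])

```text
t: 2.6
eef_pos: [458.8, 66.0, 121.6]
tcp_rot: [0.142, 1.569, -3.094]
ft_force: [-0.4, -0.1, -0.2]
opening: 0.001
```

carry_out(grip=[1,1,1,1], linear=[[0.025,0,0],[0.01,0,0],[0,0,0],[0,0,0]], turn=[0,0,0,0])

```text
t: 3.0
eef_pos: [460.0, 65.8, 106.7]
tcp_rot: [-3.134, 1.57, -0.09]
ft_force: [-0.9, 0.7, -0.1]
opening: 0.003
```

Run:
```python
from h import *
s,p,R=st();print(p,s["t"],s["ft_force"],"to contact gx",(M-p)@gx,"dy",(M-p)@gy)
a=cams.read_camera("side");cv2.imwrite("pics/s1.png",a);cv2.imwrite("pics/s1c.png",cv2.resize(a[80:260,180:380],(800,720))[:600])
```

```text
[459.97469576  65.83791475 106.71837187] 3.0 [-0.8672674   0.66397921 -0.05140444] to contact gx 44.925356340447 dy 0.15848676531086395
```

View pics/s1c.png

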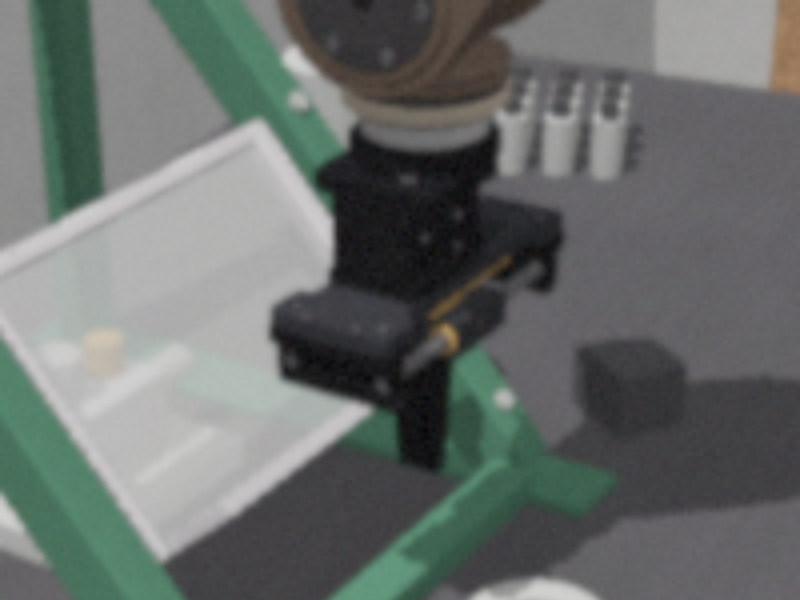

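The side crop shows the closed fingers hanging in front of the lip, tip near crop (420,465). The body is clear of the pane. I'll move in until they touch.

carry_out(grip=[1,1,1], linear=[[0,0,-0.03],[0,0,-0.02],[0,0,0]], turn=[0,0,0])

```text
t: 3.35
eef_pos: [485.8, 63.3, 106.6]
tcp_rot: [-3.098, 1.569, -0.054]
ft_force: [-0.0, 0.1, 0.6]
opening: 0.007
```

carry_out(grip=[1,1,1], linear=[[0,0,-0.008],[0,0,-0.004],[0,0,0]], turn=[0,0,0])

```text
t: 3.65
eef_pos: [490.5, 62.9, 106.1]
tcp_rot: [2.061, 1.571, -1.178]
ft_force: [-0.1, 0.5, 0.5]
opening: 0.004
```

carry_out(grip=[1,1,1], linear=[[0,0,-0.004],[0,0,-0.004],[0,0,0]], turn=[0,0,0])

```text
t: 3.95
eef_pos: [493.7, 62.6, 106.0]
tcp_rot: [0.107, 1.569, -3.133]
ft_force: [-4.2, 1.3, 1.4]
opening: 0.008
```

carry_out(grip=[1,1,1], linear=[[0,0,-0.004],[0,0,-0.004],[0,0,0]], turn=[0,0,0])

```text
t: 4.25
eef_pos: [494.4, 62.5, 105.8]
tcp_rot: [0.068, 1.561, 3.111]
ft_force: [-20.3, 2.8, 15.4]
opening: 0.006
```

carry_out(grip=[1,1,1,1], linear=[[-0.004,0,0.005],[-0.006,0,-0.003],[-0.006,0,-0.006],[0,0,0]], turn=[0,0,0,0])

```text
t: 4.65
eef_pos: [500.6, 61.9, 114.6]
tcp_rot: [0.25, 1.57, -2.989]
ft_force: [-4.9, 0.2, 5.9]
opening: 0.005
```

carry_out(grip=[1,1,1,1], linear=[[-0.0074,0,-0.0067],[-0.0074,0,-0.0067],[-0.0074,0,-0.0067],[0,0,0]], turn=[0,0,0,0])

```text
t: 5.05
eef_pos: [510.8, 60.9, 125.8]
tcp_rot: [0.658, 1.571, -2.582]
ft_force: [-6.2, -0.6, 4.4]
opening: 0.002
```

carry_out(grip=[1,1,1,1,1], linear=[[-0.009,0,-0.0081],[-0.009,0,-0.0081],[-0.009,0,-0.0081],[-0.009,0,-0.0081],[0,0,0]], turn=[0,0,0,0,0])

```text
t: 5.55
eef_pos: [527.2, 59.2, 144.0]
tcp_rot: [2.798, 1.57, -0.441]
ft_force: [-4.4, -0.5, 3.5]
opening: 0.006
```

carry_out(grip=[1,1,1,1,1], linear=[[-0.009,0,-0.0081],[-0.009,0,-0.0081],[-0.009,0,-0.0081],[-0.009,0,-0.0081],[0,0,0]], turn=[0,0,0,0,0])

```text
t: 6.05
eef_pos: [543.5, 57.6, 162.0]
tcp_rot: [3.064, 1.57, -0.176]
ft_force: [-4.2, -0.7, 3.7]
opening: -0.001
```

Run:
```python
from h import *
s,p,R=st();print(p,s["t"],s["ft_force"])
a=cams.read_camera("top");s=cams.read_camera("side")
A=cv2.resize(a[130:210,220:340],(600,400),interpolation=cv2.INTER_CUBIC)
cv2.imwrite("pics/s2.png",s);cv2.imwrite("pics/t2.png",a)
cv2.imwrite("pics/c2.png",np.hstack([A[:,200:],cv2.resize(s[95:175,220:300],(400,400),interpolation=cv2.INTER_CUBIC)]))
```

```text
[543.52359597  57.59125832 162.03224355] 6.05 [-4.23666149 -0.74566115  3.74654943]
```

View pics/c2.png

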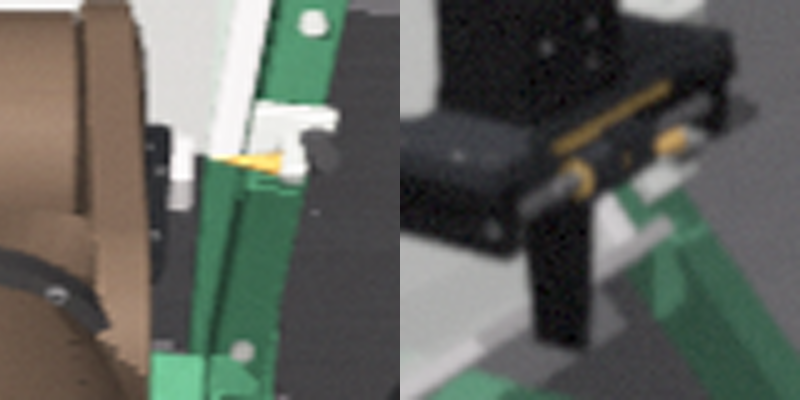

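The lip's right front corner is at crop (668,222) in the side half and (190,208) in the top half. The pointer is intact.

Run:
```python
from h import *
T,_=tri((268.6,126.6),(304.1,161.9));R,r=tri((273.5,139.4),(298,171.4));R0,_=tri((292.4,166.6),(294.4,193))
print(R,r,"left",(T-R)@U,"moved",(R-R0)@U, "norm",(R-R0)@(.743*gx-.669*gz))
```

```text
[544.48820608 -52.38568078 160.27009274] [array([0., 0.]), array([-0. , -0.1])] left 31.576985403960045 moved 76.96852822519799 norm -0.9738036607756282
```

carry_out(grip=[1,1,1,1,1], linear=[[-0.009,0,-0.0081],[-0.009,0,-0.0081],[-0.009,0,-0.0081],[-0.009,0,-0.0081],[0,0,0]], turn=[0,0,0,0,0])

```text
t: 6.65
eef_pos: [559.8, 56.1, 180.0]
tcp_rot: [-3.125, 1.569, -0.082]
ft_force: [-1.0, 0.1, 1.3]
opening: 0.005
```

carry_out(grip=[1,1,1,1], linear=[[-0.0045,0,-0.004],[-0.0045,0,-0.004],[0,0,0],[0,0,0]], turn=[0,0,0,0])

```text
t: 7.05
eef_pos: [563.1, 55.8, 183.9]
tcp_rot: [3.099, 1.57, -0.141]
ft_force: [-0.8, -0.3, 0.6]
opening: 0.005
```

Run:
```python
from h import *
s,p,R=st();print(p,s["t"],s["ft_force"], (p-[543.5,57.6,162])@U)
```

```text
[563.09999672  55.78974636 183.88715695] 7.05 [-0.80823055 -0.28122205  0.57067026] 29.430134025790206
```

carry_out(grip=[1,1,1,1,1], linear=[[0,0,0.01],[0,0,0.04],[0,0,0.09],[0,0,0.09],[0,0,0]], turn=[0,0,0,0,0])

```text
t: 7.55
eef_pos: [443.4, 67.6, 183.7]
tcp_rot: [0.111, 1.568, -3.128]
ft_force: [0.3, 0.4, -1.0]
opening: 0.006
```

Run:
```python
from h import *
s,p,R=st();print(p,s["t"],s["ft_force"])
a=cams.read_camera("top");s=cams.read_camera("side")
cv2.imwrite("pics/s3.png",s);cv2.imwrite("pics/t3.png",a)
f=lambda q:cv2.resize(q,(400,480),interpolation=cv2.INTER_CUBIC)
cv2.imwrite("pics/c3.png",np.hstack([f(a[135:183,275:315]),f(s[105:153,245:285])]))
```

```text
[443.36814029  67.55122408 183.7135498 ] 7.55 [ 0.28469563  0.40885417 -0.98371926]
```

View pics/c3.png

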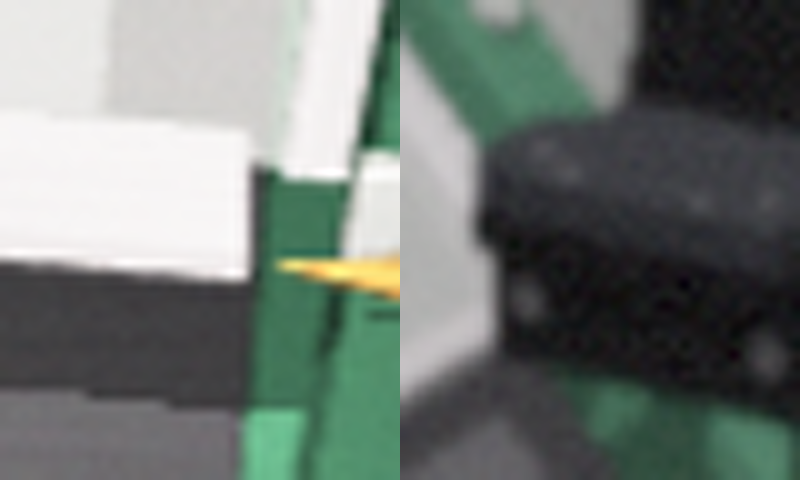

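In the top half the lip corner is at crop (250,275) and the tip at (278,265), so the lip is just short. The hand hides the side view, so I'll lift it clear.

carry_out(grip=[1,1,1,1,1], linear=[[-0.08,0,0],[-0.09,0,0],[-0.09,0,0],[-0.06,0,0],[0,0,0]], turn=[0,0,0,0,0])

```text
t: 8.15
eef_pos: [450.5, 67.0, 347.7]
tcp_rot: [-3.053, 1.563, -0.009]
ft_force: [0.6, 0.1, -0.4]
opening: 0.003
```

Run:
```python
from h import *
s,p,R=st();print(p,s["t"],s["ft_force"])
s=cams.read_camera("side");cv2.imwrite("pics/s4.png",s);a=cv2.imread("pics/t3.png")
f=lambda q:cv2.resize(q,(400,480),interpolation=cv2.INTER_CUBIC)
cv2.imwrite("pics/c4.png",np.hstack([f(a[135:183,275:315]),f(s[105:153,245:285])]))
```

```text
[450.49221314  66.96032217 347.69229327] 8.15 [ 0.64038088  0.07049673 -0.42954554]
```

View pics/c4.png

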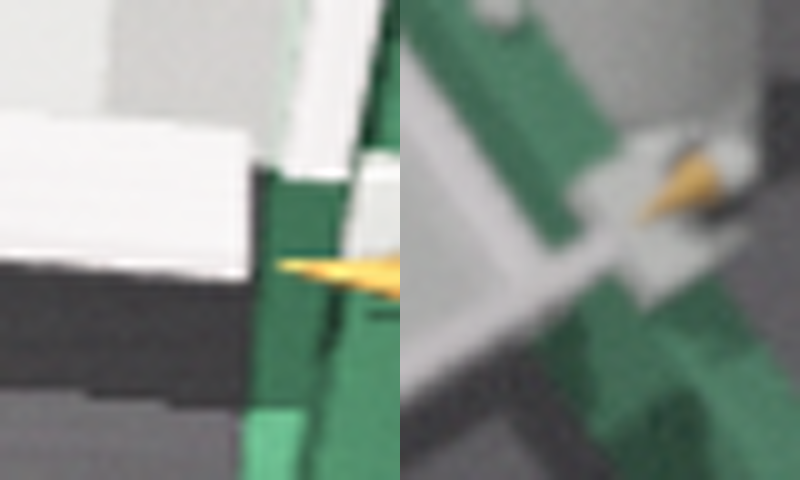

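Side half: lip front end at crop (625,238), tip at (638,218). They are almost in line.

Run:
```python
from h import *
T,a=tri((268.7,126.8),(302.7,161.5));R,r=tri((267.4,128.9),(300,162.3));R0,_=tri((292.4,166.6),(294.4,193))
print(T,a,R,r,"left",(T-R)@U,"moved",(R-R0)@U,"dy",(R-T)@gy,(T-R)@(.743*gx-.669*gz))
# predicted lip end in side if level: tip+8 gy
for k in(-8,-4,0,4):
    q=P("side")@np.append(T+8*gy+k*U,1);w=P("top")@np.append(T+8*gy+k*U,1);print(k,(q[:2]/q[2]).round(1),(w[:2]/w[2]).round(1))
```

```text
[563.53215683 -62.5029231  184.77761736] [array([-0.5, -0. ]), array([0.4, 0.8])] [562.90669761 -55.87466238 182.04191618] [array([-0.3, -0. ]), array([0.2, 0.4])] left 2.8829172650771286 moved 105.63621975577013 dy 6.5352603475584345 -0.8858396514629476
-8 [268.3 130.7] [299.3 164.5]
-4 [267.3 129.3] [299.5 163.2]
0 [266.3 127.9] [299.8 162. ]
4 [265.3 126.5] [300.  160.7]
```

The lip reads about 3 mm below the tip, against a tolerance of 8 mm. While I pushed past 40 mm the wrist force was about 4–6 N, and the hand is now clear. I'm handing the job in.

Run:
```python
from h import *
print(env.state()["ft_force"],env.job_done())
```

```text
the job is handed in; nothing more can be done
[ 0.95920014 -0.11125262 -0.54737908] None
```

I pushed the screen up about 106 mm, and at my last check the lip's front edge stood about 3 mm below the pointer tip, inside the 8 mm limit. I handed the job in at about t = 8.2 s of the 48 s allowed; no verdict was reported.

- **Push:** The tool can only point down, so I closed the fingers and pressed them against the lower front corner of the lip, moving them along the slope. By geometry that corner belongs to the lower half of the lip (sash_c0), and the upper face was never reached. I did not measure which half was touched.
- **Force:** Wrist force was about 5–6 N while pushing from 40 to 77 mm, which should satisfy the 40 mm contact condition. The first touch went level rather than along the slope. The fingers stuck on the lip and force rose to about 25 N, so I backed off slightly and changed direction.
- **Final height:** Triangulating both cameras gave 2.9 mm short. Read separately, the side view suggests about 3 mm short and the top view about 1 mm.
- **Less certain:** The tip's column in the top view read 1.4 px differently between the first and last pictures. I put this down to its blurry end, since its height up the slope agreed and the hand stayed clear of the pointer.
- **Last push:** Force had dropped to about 1 N over the last few millimetres before I withdrew.
- **Hand and loose parts:** The hand is well clear, at about (450, 67, 348) mm with no contact force. The fingers stayed above the loose parts throughout; I did not re-measure those parts at the end.

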